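# Run a plank out over the stand's edge to the pointer and hold it

## Robot

A 6-joint arm with a two-finger parallel gripper is mounted at the origin on the work surface. World frame = base frame: x ahead of the robot, y to its left, z up, the work surface at z = 0. Lengths are in m, angles in degrees, forces in N, time in s.
With the tool pointing down it reaches from about 0.4 to 0.825 m from the base axis. Payload 7 kg.
Tool frame: the origin (TCP) lies midway between the tips of the shut fingers; the grasp point (between the pads) lies 19 mm behind it; x points along the fingers, z is the direction in which the jaws open and shut, and the axes are right-handed (so a half turn about x gives the same grasp; the last joint's range is limited). The gripper opens to 88 mm and grips with 3 to 60 N. Pads are 19 mm wide; open, the fingers measure 130 mm over their backs; the gripper's body (78 mm by 193 mm) begins 47 mm behind the grasp point.
Start: joints at [-58.207, 20.546, 0.682, 0, -70.136, -16.507], TCP at [0.178, -0.651, 0.205] pointing down, gripper open.
Joint ranges: [-176.03, 176.03], [-82.01, 121.73], [-58.28, 71.71], [-173.87, 95.51], [-174.79, -0.11], [-173.66, 173.66]. Speed limits (degrees/s): [136.94, 136.94, 172.46, 180, 180, 180].

## Interface

Orientations are given as [roll, pitch, yaw] about the fixed x, y, z axes, in that order (R = Rz(yaw) Ry(pitch) Rx(roll)).
In Python, from plant import ctrl gives the robot as it stands. The module is installed in compiled form; this text tells all that it offers.
- The arm moves only by the tool servo_tool, never from a script. Its argument "deltas" is a list of rows, each a list of 3 entries, a list of its own where there are three numbers: the turn, a rotation vector about the tool's x, y, z in degrees, then the shift along the tool's x, y, z in cm, then the finger opening in cm, from 0 to 8.76. A call has 1 to 5 rows; each row is the pose to reach, as a shift and turn from the pose measured when the call began, along the tool's axes at that moment; what a row does not reach only later rows make up. A row lasts 1/10 s, in which the tool goes at most 50 mm and 8.59 degrees, less where a joint would pass 70% of its speed; a pose out of reach is approached as far as the arm can. A call with a gripper value outside its range is refused whole. The fingers move at their own pace and stop on an object; the grip force is fixed at half the most. Time passes only in rows, so rows that repeat a pose let the fingers close. It gives the time, the measured TCP pose, the force and the opening at its end, in the units of the state.
- ctrl.get_obs(): the state, without advancing time (a new reading comes with each control period).
- ctrl.snapshot(name): name is "scene" or "top" or "wrist"; returns a dict with "image" (400x640x3 uint8, red, green, blue), "vertical_fov" (degrees; the focal length in pixels is half the picture's height over the tangent of half this angle, whatever the lens; pixels are square), "cx", "cy" (the principal point, pixels), "rvec" (rotation vector, rad) and "tvec" (3), from world to camera coordinates, as OpenCV has them. Camera axes: x right, y down, z forward; pixel columns grow to the right and rows downward; lengths in m; the calibration is good to about 2 mm. A picture is of the moment at which its call begins. There is no depth.
- ctrl.close_job(): hands the job in, once; it reports no verdict.
The state is a dict: "clock": time; "joint_pos": joint angles; "qvel": joint speeds; "tau": joint torques, N m; "tool_pos": TCP position; "orientation": TCP orientation; "force": force on the tool from outside, world axes, zero at the start; "moment": the same for the moment, N m; "opening": finger opening in m.
Only numpy, scipy, OpenCV 4.12 (cv2) and the standard library are available. Lean on these libraries where they do the work, as an engineer would, in place of code of your own. Each camera call takes 0.05 s, during which the arm holds its last target. There are 200 camera calls.

## Task

Press the red pedal fully down to its stop, so that the yellow stop drops out of the plank's way, and let it spring back. Then slide the dark plank along the plywood stand, without lifting or tipping it, out over the edge where the yellow stop was, until its leading end is level with the red pointer. Finish while holding the plank there, still, straight and flat on the stand (it would tip off if let go), and leave the pointer and everything else on the bench alone.

Things in the scene. Friction and masses are not known exactly. Their poses are not given: they have to be found in the camera images.
- stand: fixed plywood stand on two side panels, 150 (x) x 340 (y) mm, 90 mm high; origin at the centre of its underside on the bench; its y axis is the way the plank slides, towards the outlet edge and the yellow stop
- stand_edge (a point): middle of the stand's outlet edge, on its top face (170 mm along the stand's y from its centre, 90 mm above the bench); axes as the stand's
- stop (a joint): yellow steel drop stop, 78 mm wide and 6 mm thick, on the stand's outlet end: 0 = up, standing 25 mm above the stand's top and blocking the plank; 0.035 m = fully down, 10 mm below the top. It is linked under the bench to the pedal: pressing the pedal fully pulls it down, and it stays down when the pedal springs back
- stop_top (a point): middle of the yellow stop's top rim
- plank: loose dark wooden plank, 50 (x) x 380 (y) x 24 (z) mm, about 0.2 to 0.4 kg, lying flat on the stand; origin at the centre of its underside; its y axis points to its leading end. At first its leading end is 5 to 45 mm short of the outlet edge and its tail sticks out over the other end of the stand
- plank_mid (a point): centre of the plank, half-way up; axes as the plank's
- plank_end (a point): centre of the plank's leading end face, half-way up, 190 mm along the plank's y from its centre
- gauge: fixed gauge post, 12 mm thick and 128 mm high, beside the plank's way beyond the outlet edge; it stands on the stand's far (+x) side, and its axes are parallel to the stand's; origin on the bench under the middle of the plank's way
- pointer_tip (a point): tip of the gauge's red pointer blade (4 mm thick along the slide), which points along -x at the plank's way from the side, about 22 mm clear of the plank's edge and 102 mm above the bench. Level with it: the leading end is at the same place along the stand's y axis. It stands 220 to 290 mm beyond the outlet edge, so more than half of the plank overhangs at the mark
- pedal (a joint): red spring pedal hinged at one end: 0 = up (sloping up 0.36 rad), 0.30 rad = down on its stop. It needs about 4 N at the toe at first and 9 to 12 N at the stop, and springs back when let go
- pedal_toe (a point): point on the top of the pedal's black tread, 105 mm from the hinge, where to press; about 62 mm above the bench when up and 31 mm lower when fully down, moving about 8 mm away from the hinge
- pedal_base: fixed steel base plate of the pedal, 90 (x) x 160 (y) x 8 mm; origin at the centre of its underside; the pedal (64 mm wide, 128 mm long) is hinged at y = -62 mm, 20 mm up, and its toe points along the base's +y
- tape: bystander, to be left alone: cream roll of masking tape lying flat, 90 mm across, 24 mm high; origin at its underside's centre
- screwdriver: bystander, to be left alone: yellow-handled screwdriver lying on the bench; origin at its underside's centre
- wrench: bystander, to be left alone: steel wrench lying on the bench; origin at its underside's centre
- glue: bystander, to be left alone: white glue bottle with orange cap, 60 mm across, 140 mm high; origin at its underside's centre
- mug: bystander, to be left alone: blue mug, 80 mm across, 90 mm high; origin at its underside's centre
- offcut: bystander, to be left alone: brown wooden offcut, 60 x 90 x 30 mm; origin at its underside's centre
- screws: bystander, to be left alone: clear screw jar with steel lid, 70 mm across, 80 mm high; origin at its underside's centre
Things that resemble listed ones, but are neither listed nor needed, are in the scene too. What is shaped like the pedal_base but purple is not meant.

How it is judged (in metres and radians):
On the way, in this order (a step that is already met when the one before it is completed fails the run):
1. the pedal is pressed down to its stop and the yellow stop is down (value of joint pedal above 0.275 rad and value of joint stop above 0.029 m), for 0.1 s.
2. the pedal has been let up and the plank's leading end is out past the stand's edge (value of joint pedal below 0.1 rad and y of plank_end in the frame of stand_edge above 0.03 m), for 0.1 s.
At the end, for the whole second after the job is handed in: Plank end within 6 mm of the pointer along the slide and 35 mm of its centre line; plank flat on the stand (tilt under 0.04 rad), straight within 0.1 rad, still, held by the fingers with over 1 N, clear of the gauge; yellow stop down, pedal up (y of plank_end in the frame of pointer_tip between -0.006 and 0.006 m and x of plank_end in the frame of stand_edge between -0.035 and 0.035 m and z of plank_mid in the frame of stand_edge between 0.007 and 0.018 m and angle between the y axis of plank_mid and the y axis of stand_edge, either way round below 0.1 rad and angle between plank_mid's own z axis and vertical below 0.04 rad and contact force between the fingers and plank above 1 N and contact force between plank and stand above 0.2 N and contact force between plank and gauge below 0.2 N and linear speed of plank below 0.015 m/s and value of joint stop above 0.029 m and value of joint pedal below 0.1 rad); the arm keeps its last pose, push and grip.
It fails at once if the plank is lifted more than 25 mm off the stand (z of plank_mid in the frame of stand_edge above 0.037 m).
It fails at once if the plank tips by more than 0.2 rad (angle between plank_mid's own z axis and vertical above 0.2 rad).
It fails at once if the plank passes the edge while the yellow stop is still up (value of joint stop below 0.02 m and y of plank_end in the frame of stand_edge above 0.02 m).
It fails at once if the gauge is struck (contact force between any of the arm, plank and gauge above 5 N).
It fails at once if a bystander is disturbed by more than 30 mm (distance of any of tape, screwdriver, wrench, glue, mug, offcut, screws from where it was at the start of the episode above 0.03 m).
It also fails if it takes over 54 s, if anything falls off the work surface, if the arm or the gripper's body presses on something with over 40 N, if the wrist force passes 120 N, or if a joint passes its speed limit or range.

## Working session

There is one attempt and no reset: what is moved stays moved. The work goes in short steps, Python scripts to look and compute and a tool call to move; the robot and the scene stay as the last step left them, time stands still between calls to the robot, and variables do not carry over. Pictures are saved under pics/ and viewed, on a budget of 10 in all, crops included, one or two more only if the job needs it, and the job is handed in when it is done.

Besides the shell and the picture viewer there is one more tool, called after ">>>" in YAML: its name, and indented under it one key for each argument. servo_tool: Moves the arm, as the interface text tells. Its arguments: {"type":"object","properties":{"deltas":{"type":"array","items":{"type":"array"}}},"required":["deltas"]}

```bash
mkdir -p pics; cat > h.py <<'E'
import numpy as np, cv2, pickle
from plant import ctrl
def snap(n,f):
    s=ctrl.snapshot(n); cv2.imwrite(f'pics/{f}.png',s['image'][:,:,::-1]); pickle.dump(s,open(f'pics/{f}.pkl','wb')); return s
def load(f): return pickle.load(open(f'pics/{f}.pkl','rb'))
def K(s):
    f=200/np.tan(np.radians(s['vertical_fov'])/2); return np.array([[f,0,s['cx']],[0,f,s['cy']],[0,0,1]])
def ray(s,u,v):
    R=cv2.Rodrigues(np.array(s['rvec'],float))[0]; t=np.array(s['tvec'],float).ravel()
    return -R.T@t, R.T@np.linalg.inv(K(s))@[u,v,1]
def atz(s,u,v,z):
    c,d=ray(s,u,v); return c+d*(z-c[2])/d[2]
def proj(s,p):
    return cv2.projectPoints(np.array(p,float).reshape(-1,1,3),np.array(s['rvec'],float),np.array(s['tvec'],float),K(s),None)[0].reshape(-1,2)
E
python3 - <<'E'
from h import *
a=snap('scene','s0');b=snap('top','t0')
for s in(a,b): print(s['vertical_fov'],s['cx'],s['cy'],ray(s,320,200))
print(ctrl.get_obs())
E
```

```text
57.76726136868995 320.2219236581929 202.51559951061458 (array([1.00378356, 0.81143615, 0.91914894]), array([-0.42223172, -0.58670465, -0.69104743]))
44.441920726381476 316.45215974316613 205.32994030518375 (array([0.37394193, 0.10590803, 1.395717  ]), array([ 0.11535465,  0.01893056, -0.99323007]))
{'clock': 0.1, 'joint_pos': array([-5.82068569e+01,  2.05877863e+01,  6.40713419e-01, -1.87467331e-02,
       -7.01358792e+01, -1.65088914e+01]), 'qvel': array([ 0.04659803, -0.0436002 ,  0.10690156,  0.02843958, -0.06596814,
        0.02557312]), 'tau': array([-1.42232984e-03, -5.84163952e+01,  2.93753654e+01,  7.01563954e+00,
        1.02106258e-02, -5.25510745e-05]), 'tool_pos': array([ 0.17781835, -0.65068252,  0.20412093]), 'orientation': array([  4.51558954,  89.91519579, 109.79345855]), 'force': array([-0.22889169, -0.38409688, -0.7271454 ]), 'moment': array([-0.02973787, -0.07111443,  0.03573798]), 'opening': 0.08786493600880704}
```

View pics/s0.png

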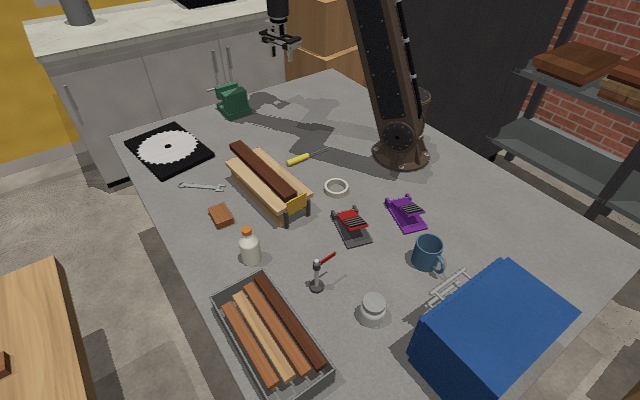

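View pics/t0.png

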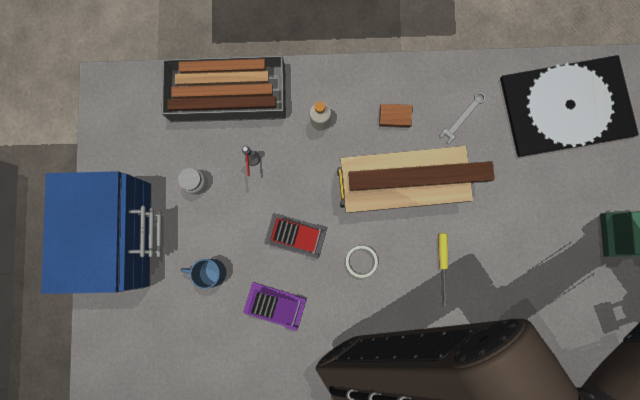

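The top view shows:
- stand at (340–473, 147–212), with the outlet and yellow stop at the left, (341,187)
- plank from (349,180) to (493,171)
- gauge at (250,155), with its red pointer tip at about (248,175)

There are two pedal candidates: red at (297,236) and purple at (275,306). Red is the one described, and purple is excluded. I'll confirm this in a crop.

```bash
python3 - <<'E'
from h import *
i=load('t0')['image'][135:265,230:360,::-1]; j=load('s0')['image'][140:310,220:390,::-1]
i=cv2.resize(i,(400,400),interpolation=2)
i2=cv2.resize(load('t0')['image'][135:225,330:500,::-1],(795,421)[:2],interpolation=2) if 0 else None
j=cv2.resize(j,(400,400),interpolation=2)
cv2.imwrite('pics/c1.png',np.hstack([i,j]))
E
```

```text
(no output)
```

View pics/c1.png

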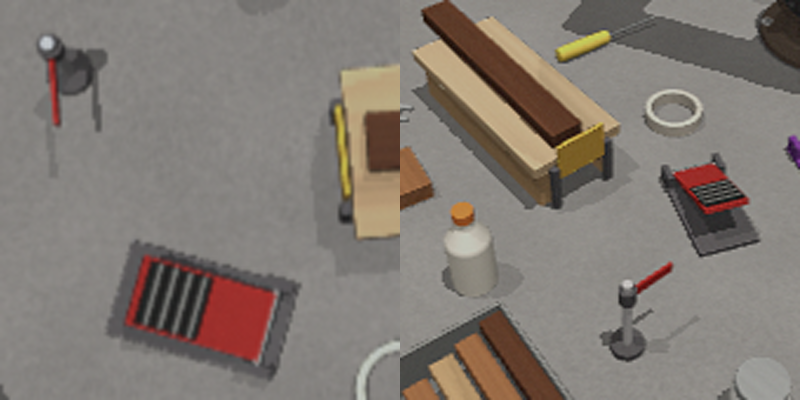

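The crop confirms it. The red pedal is next to the tape, with its hinge brackets towards the stand/tape side and its tread pointing left in the top view (+y). The pointer tip is at about (248.5,175) in top and (335.6,253) in scene.

```bash
python3 - <<'E'
from h import *
t=load('t0');s=load('s0')
def rect(mask,roi,z,name):
    m=np.zeros(mask.shape,np.uint8); x0,y0,x1,y1=roi; m[y0:y1,x0:x1]=mask[y0:y1,x0:x1]
    n,l,st,_=cv2.connectedComponentsWithStats(m); k=1+np.argmax(st[1:,4])
    v,u=np.nonzero(l==k); P=np.array([atz(t,a,b,z)[:2] for a,b in zip(u,v)],np.float32)
    r=cv2.minAreaRect(P); print(name,r,st[k]); return r
h=cv2.cvtColor(t['image'],cv2.COLOR_RGB2HSV).astype(int); H,S,V=h[...,0],h[...,1],h[...,2]
rect((S>60)&(V>150)&(H<30),(320,130,500,225),.09,'stand')
rect((S>60)&(V<130)&(H<25),(320,130,500,225),.114,'plank')
rect((S>130)&(H>20)&(H<35),(325,150,350,215),.115,'stop')
rect((S>150)&((H<6)|(H>174)),(235,140,265,190),.102,'pointer')
rect((S>150)&((H<6)|(H>174)),(260,205,335,265),.04,'pedalred')
# tip triangulate
ca,da=ray(t,248.5,175);cb,db=ray(s,335.6,253)
k=np.linalg.lstsq(np.c_[da,-db],cb-ca,rcond=None)[0];print('tip',ca+da*k[0],cb+db*k[1],atz(t,248.5,175,.102))
f=lambda x,y:(230+x/3.077,135+y/3.077)
print('base corners');[print(atz(t,*f(*q),.008)) for q in [(135,240),(300,285),(272,378),(108,335)]]
print('toe',atz(t,*f(175,297),.062))
E
```

```text
stand ((0.5778034925460815, -0.10058851540088654), (0.1486845463514328, 0.3383719027042389), 4.037334442138672) [ 341  146  132   66 4425]
plank ((0.5800068378448486, -0.13594819605350494), (0.053819309920072556, 0.38069257140159607), 2.67250919342041) [ 348  162  147   29 2885]
stop ((0.5639441013336182, 0.0738382488489151), (0.07528820633888245, 0.006930197589099407), 3.6320362091064453) [339 170   5  29  75]
pointer ((0.6266788244247437, 0.32487890124320984), (0.055008985102176666, 0.003939222078770399), 3.9650590419769287) [246 154   3  21  34]
pedalred ((0.4274975061416626, 0.1759093999862671), (0.06212012469768524, 0.06367883831262589), 73.81440734863281) [293 224  26  28 466]
tip [0.59611986 0.32073675 0.10433307] [0.59522088 0.32152547 0.10430961] [0.59652126 0.32112486 0.102     ]
base corners
[0.50103283 0.26480159 0.008     ]
[0.45575592 0.11283996 0.008     ]
[0.37110256 0.14050175 0.008     ]
[0.41372252 0.29083549 0.008     ]
toe [0.44447657 0.22366101 0.062     ]
```

```bash
cat >> h.py <<'E'
from scipy.spatial.transform import Rotation as Ro
def Rt(deg): # tool x down, tool z along world heading deg
    a=np.radians(deg); z=np.array([np.cos(a),np.sin(a),0]); x=np.array([0,0,-1.]); return np.c_[x,np.cross(z,x),z]
def to(p,deg=None):
    o=ctrl.get_obs(); R=Ro.from_euler('xyz',o['orientation'],degrees=True).as_matrix()
    rv=np.zeros(3) if deg is None else Ro.from_matrix(R.T@Rt(deg)).as_rotvec(degrees=True)
    print('t',o['clock'],'pos',o['tool_pos'].round(4),'F',o['force'].round(1),'op',round(o['opening'],4))
    print('  head',np.degrees(np.arctan2(R[1,2],R[0,2])).round(1),'turn',rv.round(2),'shift cm',(100*R.T@(np.array(p)-o['tool_pos'])).round(2)); return R
E
python3 - <<'E'
from h import *
for d in (3,183): R=to([.45,-.3,.25],d)
print(R.round(3))
E
```

```text
t 0.1 pos [ 0.1778 -0.6507  0.2041] F [-0.2 -0.4 -0.7] op 0.0879
  head 105.3 turn [ 1.0228e+02  5.0000e-02 -8.0000e-02] shift cm [ -4.55 -35.5   26.66]
t 0.1 pos [ 0.1778 -0.6507  0.2041] F [-0.2 -0.4 -0.7] op 0.0879
  head 105.3 turn [-7.772e+01  8.000e-02  5.000e-02] shift cm [ -4.55 -35.5   26.66]
[[-0.001 -0.965 -0.264]
 [ 0.001 -0.264  0.965]
 [-1.     0.     0.001]]
```

>>> servo_tool:
  deltas:
    - [[-8,0,0],[-1,-4,3],0]
    - [[-16,0,0],[-2,-8,6],0]
    - [[-24,0,0],[-3,-12,9],0]
    - [[-32,0,0],[-4,-16,12],0]
    - [[-40,0,0],[-4.5,-19,14.5],0]

```text
clock: 0.6
tool_pos: [0.3241, -0.459, 0.2499]
orientation: [-51.6, 89.9, 94.0]
force: [0.9, -0.8, 0.5]
opening: 0.0532
```

```bash
python3 - <<'E'
from h import *
to([.47,-.2,.25],183);to([.447,.239,.15],183)
E
```

```text
t 0.6 pos [ 0.3241 -0.459   0.2499] F [ 0.9 -0.8  0.5] op 0.0532
  head 145.6 turn [-3.737e+01  2.000e-02  6.000e-02] shift cm [ 1.000e-02 -2.962e+01  2.580e+00]
t 0.6 pos [ 0.3241 -0.459   0.2499] F [ 0.9 -0.8  0.5] op 0.0532
  head 145.6 turn [-3.737e+01  2.000e-02  6.000e-02] shift cm [ 10.06 -64.55  29.25]
```

>>> servo_tool:
  deltas:
    - [[-8,0,0],[0,-5,0.5],0]
    - [[-16,0,0],[0,-10,1],0]
    - [[-24,0,0],[0,-15,1.5],0]
    - [[-32,0,0],[0,-20,2],0]
    - [[-37.4,0,0],[0,-25,2.5],0]

```text
clock: 1.1
tool_pos: [0.4433, -0.2395, 0.2501]
orientation: [-97.9, 89.9, 85.4]
force: [1.8, -0.7, -0.2]
opening: 0.0136
```

```bash
python3 - <<'E'
from h import *
to([.447,.239,.2],183);print(ctrl.get_obs()['joint_pos'].round(0))
E
```

```text
t 1.1 pos [ 0.4433 -0.2395  0.2501] F [ 1.8 -0.7 -0.2] op 0.0136
  head -176.7 turn [ 0.34 -0.01  0.07] shift cm [  5.07 -47.74  -3.15]
[ -6.   3. -16.  -0. -71.   9.]
```

>>> servo_tool:
  deltas:
    - [[0,0,0],[0,-5,-0.3],0]
    - [[0,0,0],[0,-10,-0.6],0]
    - [[0,0,0],[0.5,-15,-1],0]
    - [[0,0,0],[1,-20,-1.3],0]
    - [[0,0,0],[1.5,-25,-1.6],0]

```text
clock: 1.6
tool_pos: [0.4441, 0.0097, 0.2357]
orientation: [-111.0, 89.9, 72.3]
force: [1.9, 0.4, -0.1]
opening: 0.0004
```

>>> servo_tool:
  deltas:
    - [[0,0,0],[1,-5,-0.3],0]
    - [[0,0,0],[2,-10,-0.6],0]
    - [[0,0,0],[3,-15,-1],0]
    - [[0,0,0],[4,-20,-1.3],0]
    - [[0,0,0],[4,-22,-1.5],0]

```text
clock: 2.1
tool_pos: [0.4452, 0.233, 0.1945]
orientation: [-26.7, 89.9, 156.8]
force: [-0.6, -0.6, -0.4]
opening: 0.0008
```

```bash
python3 - <<'E'
from h import *
to([.447,.239,.08],183);print(ctrl.get_obs()['joint_pos'].round(0))
E
```

```text
t 2.1 pos [0.4452 0.233  0.1945] F [-0.6 -0.6 -0.4] op 0.0008
  head -176.5 turn [0.45 0.06 0.03] shift cm [11.45 -0.58 -0.23]
[ 50.   5. -21.  -0. -64. -47.]
```

>>> servo_tool:
  deltas:
    - [[0,0,0],[4,-0.6,-0.2],0]
    - [[0,0,0],[8,-0.6,-0.2],0]
    - [[0,0,0],[11,-0.6,-0.2],0]
    - [[0,0,0],[12,-0.6,-0.2],0]

```text
clock: 2.5
tool_pos: [0.4449, 0.2376, 0.0713]
orientation: [30.6, 89.6, -146.0]
force: [0.4, 0.8, 0.7]
opening: 0.0004
```

```bash
python3 - <<'E'
from h import *
to([.447,.239,.06],183)
a=snap('scene','s1');b=snap('top','t1')
c=lambda s,x,y:cv2.resize(s['image'][y:y+120,x:x+120,::-1],(400,400),interpolation=2)
cv2.imwrite('pics/c2.png',np.hstack([c(b,240,170),c(a,300,150)]))
E
```

```text
t 2.5 pos [0.4449 0.2376 0.0713] F [0.4 0.8 0.7] op 0.0004
  head -176.6 turn [ 0.44  0.31 -0.18] shift cm [ 1.13 -0.13 -0.23]
```

View pics/c2.png

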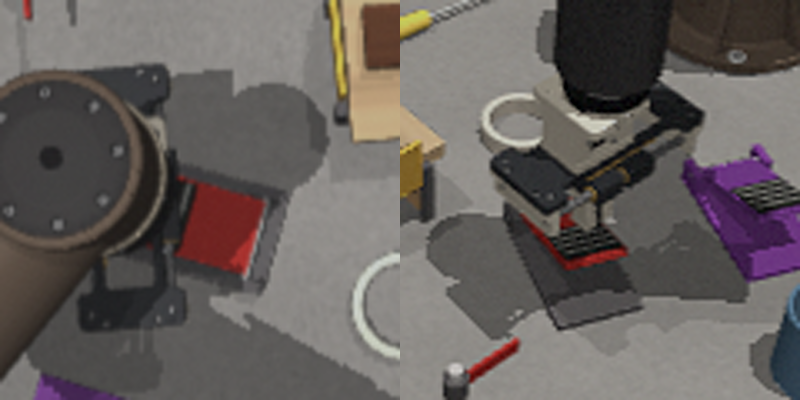

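The fingertips are centred over the black tread of the red pedal (scene crop, about (590,230)). Pressing now.

>>> servo_tool:
  deltas:
    - [[0,0,0],[1,0,0],0]
    - [[0,0,0],[2,0,0],0]
    - [[0,0,0],[3,-0.2,0],0]
    - [[0,0,0],[3.8,-0.3,0],0]
    - [[0,0,0],[4.0,-0.3,0],0]

```text
clock: 3.1
tool_pos: [0.4467, 0.2424, 0.0334]
orientation: [22.5, 89.9, -154.0]
force: [-0.4, 3.1, 5.7]
opening: 0.0006
```

>>> servo_tool:
  deltas:
    - [[0,0,0],[0.4,0,0],0]
    - [[0,0,0],[0.6,0,0],0]
    - [[0,0,0],[0.6,0,0],0]

```text
clock: 3.4
tool_pos: [0.4473, 0.2433, 0.0278]
orientation: [-68.0, 90.0, 115.5]
force: [-0.2, 1.8, 4.2]
opening: 0.0005
```

>>> servo_tool:
  deltas:
    - [[0,0,0],[0.3,0,0],0]
    - [[0,0,0],[0.6,0,0],0]
    - [[0,0,0],[0.6,0,0],0]

```text
clock: 3.7
tool_pos: [0.4479, 0.2444, 0.0223]
orientation: [-117.3, 89.9, 66.3]
force: [-1.2, 2.9, 4.8]
opening: 0.0008
```

```bash
python3 - <<'E'
from h import *
to([.447,.239,.03],183)
a=snap('scene','s2');b=snap('top','t2')
c=lambda s,x,y:cv2.resize(s['image'][y:y+120,x:x+120,::-1],(400,400),interpolation=2)
cv2.imwrite('pics/c3.png',np.hstack([c(b,270,150),c(a,270,150)]))
E
```

```text
t 3.7 pos [0.4479 0.2444 0.0223] F [-1.2  2.9  4.8] op 0.0008
  head -176.5 turn [ 0.54 -0.06  0.12] shift cm [-0.77  0.53  0.12]
```

View pics/c3.png

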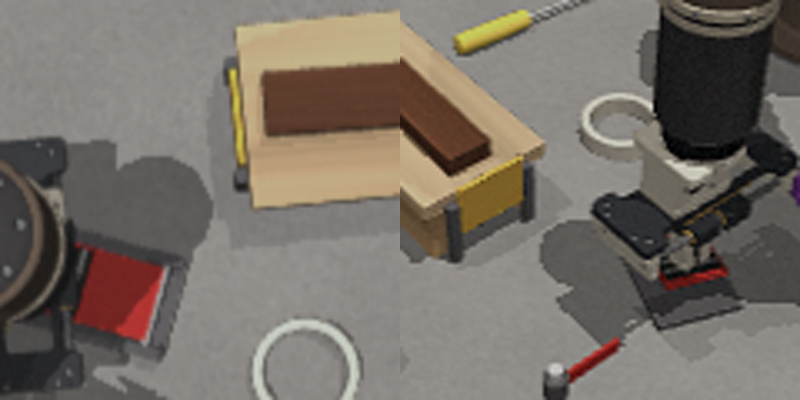

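The stop has dropped to about flush, but the force hasn't risen yet, so I'll press further.

>>> servo_tool:
  deltas:
    - [[0,0,0],[0.3,0,0],0]
    - [[0,0,0],[0.5,0,0],0]
    - [[0,0,0],[0.5,0,0],0]

```text
clock: 4.1
tool_pos: [0.4482, 0.2451, 0.0178]
orientation: [-122.9, 89.8, 60.7]
force: [-2.0, 2.1, 5.1]
opening: 0.0001
```

```bash
python3 - <<'E'
from h import *
to([.447,.239,.03],183)
a=snap('scene','s3');b=snap('wrist','w3')
c=lambda s,x,y,w:cv2.resize(s['image'][y:y+w,x:x+w,::-1],(400,400),interpolation=2)
p=proj(a,ctrl.get_obs()['tool_pos'])[0];print(p)
cv2.imwrite('pics/c4.png',np.hstack([c(a,330,190,60),cv2.resize(b['image'][:,120:520,::-1],(400,400))]))
E
```

```text
t 4.1 pos [0.4482 0.2451 0.0178] F [-2.   2.1  5.1] op 0.0001
  head -176.4 turn [ 0.56 -0.12  0.18] shift cm [-1.22  0.6   0.16]
[356.25925484 233.71086769]
```

View pics/c4.png

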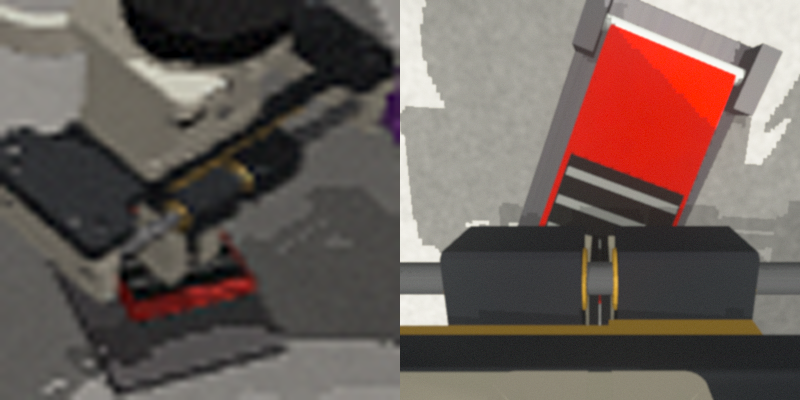

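```bash
python3 - <<'E'
from h import *
e=np.array([.5658,.0690]);y=np.array([-.0704,.9975])
for n in('s0','s2','s3'):
    s=load(n);h=cv2.cvtColor(s['image'],cv2.COLOR_RGB2HSV).astype(int)
    for dx in(-.025,-.015,.015,.02):
        q=e+.004*y+dx*np.array([.9975,.0704])+.006*y
        zs=np.arange(.04,.13,.002);P=proj(s,[[*q,z] for z in zs])
        yl=[z for z,(u,v) in zip(zs,P) if (lambda a:18<a[0]<35 and a[1]>120)(h[int(round(v)),int(round(u))])]
        print(n,dx,min(yl,default=0),max(yl,default=0))
s=load('s3');h=cv2.cvtColor(s['image'],cv2.COLOR_RGB2HSV).astype(int)
c=np.array([.4354,.2023]);d=np.array([.2796,.96]);x=np.array([.96,-.2796])
# red front face bottom/top at pedal tip, compare hinge-angle predictions
hin=c-.062*d
for a in(.36,.2,.1,.06,0,-.05):
    P=[[*(hin+.128*np.cos(a)*d+w*x),.02+.128*np.sin(a)] for w in(-.032,.032)]
    print(a,((proj(s,P)-[330,190])*6.67).round())
E
```

```text
s0 -0.025 0.06000000000000002 0.12600000000000008
s0 -0.015 0.06200000000000002 0.12400000000000008
s0 0.015 0.06200000000000002 0.12400000000000008
s0 0.02 0.06000000000000002 0.12600000000000008
s2 -0.025 0.04 0.10400000000000006
s2 -0.015 0.042 0.10600000000000007
s2 0.015 0.044000000000000004 0.10600000000000007
s2 0.02 0.042 0.10400000000000006
s3 -0.025 0.04 0.10000000000000006
s3 -0.015 0.04 0.10200000000000006
s3 0.015 0.04 0.09800000000000006
s3 0.02 0.04 0.10000000000000006
0.36 [[256. 230.]
 [132. 262.]]
0.2 [[257. 265.]
 [134. 298.]]
0.1 [[256. 286.]
 [134. 318.]]
0.06 [[255. 293.]
 [133. 326.]]
0 [[254. 304.]
 [133. 336.]]
-0.05 [[252. 312.]
 [132. 345.]]
```

Measured from the images, the stop is only about 25 mm down and the pedal about 0.2 rad, so it isn't at its stop yet. I'll press on in small steps.

>>> servo_tool:
  deltas:
    - [[0,0,0],[0.3,0,0],0]
    - [[0,0,0],[0.6,0,0],0]
    - [[0,0,0],[0.6,0,0],0]

```text
clock: 4.5
tool_pos: [0.4486, 0.2459, 0.0122]
orientation: [-124.3, 89.7, 59.2]
force: [-2.3, 3.5, 6.3]
opening: 0.0003
```

```bash
cat > st.py <<'E'
from h import *
import sys
n=sys.argv[1]; s=snap('scene',n)
e=np.array([.5658,.0690]);y=np.array([-.0704,.9975])
h=cv2.cvtColor(s['image'],cv2.COLOR_RGB2HSV).astype(int)
for dx in(-.015,.015):
    q=e+.01*y+dx*np.array([.9975,.0704])
    zs=np.arange(.04,.13,.001);P=proj(s,[[*q,z] for z in zs])
    yl=[z for z,(u,v) in zip(zs,P) if (lambda a:18<a[0]<35 and a[1]>120)(h[int(round(v)),int(round(u))])]
    print('stop travel',.125-max(yl,default=0))
m=((h[...,0]<6)|(h[...,0]>174))&(h[...,1]>150);m[:195]=0;m[260:]=0;m[:,:330]=0;m[:,390:]=0
v,u=np.nonzero(m);print('red px',len(v),v.min() if len(v) else 0,v.max() if len(v) else 0)
to([.447,.239,.03],183)
E
python3 st.py s4
```

```text
stop travel 0.031999999999999945
stop travel 0.031999999999999945
red px 85 232 257
t 4.55 pos [0.4486 0.2459 0.0123] F [-2.2  3.1  6.6] op 0.0005
  head -176.4 turn [ 0.58 -0.16  0.24] shift cm [-1.78  0.67  0.19]
```

>>> servo_tool:
  deltas:
    - [[0,0,0],[0.3,0,0],0]
    - [[0,0,0],[0.5,0,0],0]
    - [[0,0,0],[0.5,0,0],0]

```text
clock: 4.85
tool_pos: [0.4488, 0.2464, 0.0085]
orientation: [-126.8, 89.7, 56.8]
force: [-5.6, 0.5, 16.1]
opening: 0.0004
```

```bash
python3 st.py s5
```

```text
stop travel 0.031999999999999945
stop travel 0.03599999999999995
red px 87 201 257
t 4.9 pos [0.4488 0.2464 0.0085] F [-5.7  1.  16.3] op 0.0002
  head -176.4 turn [ 0.61 -0.21  0.28] shift cm [-2.16  0.72  0.21]
```

The force has jumped to 16 N and the stop has travelled about 35 mm, so the pedal is on its stop. I'll hold, then lift.

>>> servo_tool:
  deltas:
    - [[0,0,0],[0.1,0,0],0]
    - [[0,0,0],[0.1,0,0],0]
    - [[0,0,0],[0.1,0,0],0]

```text
clock: 5.2
tool_pos: [0.4487, 0.2464, 0.0085]
orientation: [-127.8, 89.6, 55.8]
force: [-5.3, -0.2, 14.7]
opening: 0.0004
```

>>> servo_tool:
  deltas:
    - [[0,0,0],[-3,0,0],0]
    - [[0,0,0],[-7,0,0],0]
    - [[0,0,0],[-12,0,0],0]
    - [[0,0,0],[-17,0,0],0]
    - [[0,0,0],[-21,0,0],0]

```text
clock: 5.7
tool_pos: [0.4477, 0.2447, 0.2212]
orientation: [-130.1, 89.6, 53.5]
force: [0.9, 0.6, -0.3]
opening: 0.0004
```

```bash
python3 - <<'E'
from h import *
e=np.array([.5658,.0690]);y=np.array([-.0466,.9989])
pc=np.array([.5800,-.1359]); g=pc-.12*y; print(g)
to([*g,.22],182.7)
E
python3 st.py s6
```

```text
[ 0.585592 -0.255768]
t 5.7 pos [0.4477 0.2447 0.2212] F [ 0.9  0.6 -0.3] op 0.0004
  head -176.4 turn [ 0.93 -0.27  0.32] shift cm [ -0.11  50.82 -10.59]
stop travel 0.031999999999999945
stop travel 0.03599999999999995
red px 247 210 257
t 5.75 pos [0.4504 0.2464 0.2277] F [3.3 2.4 8.6] op 0.0003
  head -176.3 turn [ 0.69 -0.7   0.57] shift cm [19.76  0.92  0.63]
```

>>> servo_tool:
  deltas:
    - [[0.3,0,0],[0,5,-1],4]
    - [[0.6,0,0],[0,10,-2],8.7]
    - [[0.9,0,0],[0,15,-3],8.7]
    - [[0.9,0,0],[0,20,-4],8.7]
    - [[0.9,0,0],[0,25,-5],8.7]

```text
clock: 6.25
tool_pos: [0.5144, 0.0032, 0.2255]
orientation: [-137.7, 89.1, 45.1]
force: [0.9, 1.4, -0.3]
opening: 0.0349
```

>>> servo_tool:
  deltas:
    - [[0,0,0],[0,5,-1.1],8.7]
    - [[0,0,0],[0,10,-2.2],8.7]
    - [[0,0,0],[0,15,-3.3],8.7]
    - [[0,0,0],[0,20,-4.4],8.7]
    - [[0,0,0],[0,25,-5.5],8.7]

```text
clock: 6.75
tool_pos: [0.5788, -0.2383, 0.2228]
orientation: [-131.3, 89.2, 51.5]
force: [2.0, 0.7, -0.7]
opening: 0.0747
```

```bash
python3 - <<'E'
from h import *
to([.5856,-.2558,.16],182.7)
E
```

```text
t 6.75 pos [ 0.5788 -0.2383  0.2228] F [ 2.   0.7 -0.7] op 0.0747
  head -177.2 turn [ 0.08 -0.54  0.61] shift cm [ 6.27  1.85 -0.53]
```

>>> servo_tool:
  deltas:
    - [[0,-0.5,0.6],[3,1.2,-0.4],8.7]
    - [[0,-0.5,0.6],[6,1.8,-0.5],8.7]
    - [[0,-0.5,0.6],[7.5,1.8,-0.5],8.7]
    - [[0,-0.5,0.6],[7.5,1.8,-0.5],8.7]

```text
clock: 7.15
tool_pos: [0.5827, -0.2551, 0.1439]
orientation: [-18.9, 89.6, 163.8]
force: [0.8, 0.5, 0.6]
opening: 0.0868
```

```bash
python3 - <<'E'
from h import *
to([.5856,-.2558,.095],182.7)
a=snap('scene','s7');b=snap('wrist','w7')
c=lambda s,x,y,w:cv2.resize(s['image'][y:y+w,x:x+w,::-1],(400,400),interpolation=2)
P=ctrl.get_obs()['tool_pos'];print((proj(a,P)-[210,120])*4,proj(b,[P,[*P[:2],.114]]))
cv2.imwrite('pics/c5.png',np.hstack([c(a,210,120,100),cv2.resize(b['image'][:,120:520,::-1],(400,400))]))
E
```

```text
t 7.15 pos [ 0.5827 -0.2551  0.1439] F [0.8 0.5 0.6] op 0.0868
  head -177.3 turn [0.   0.36 0.12] shift cm [ 4.88  0.09 -0.32]
[[134.2273412   89.25768279]] [[318.04815593 238.87311739]
 [318.08928514 219.91227745]]
```

View pics/c5.png

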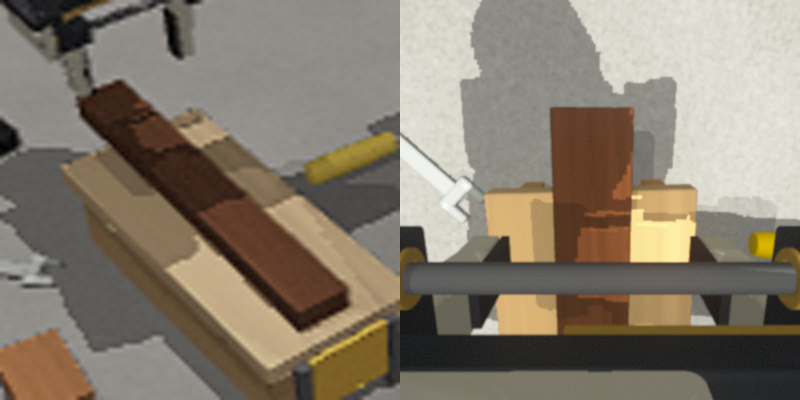

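The crop shows the jaws straddling the plank tail. The tips sit at about (80,90) and (180,50), roughly 19 mm above the projected TCP, which matches the pedal contact height. The plank is about 4 mm off to the left. I'll descend with force checks.

>>> servo_tool:
  deltas:
    - [[0,0.2,0],[2,0,-0.4],8.7]
    - [[0,0.3,0.1],[4,0,-0.4],8.7]
    - [[0,0.3,0.1],[5.5,0,-0.4],8.7]
    - [[0,0.3,0.1],[6,0,-0.4],8.7]
    - [[0,0.3,0.1],[6,0,-0.4],8.7]

```text
clock: 7.75
tool_pos: [0.5893, -0.255, 0.0883]
orientation: [159.2, 89.7, -17.9]
force: [0.0, -0.4, 0.7]
opening: 0.0867
```

```bash
python3 - <<'E'
from h import *
to([.587,-.2558,.075],182.7)
E
```

```text
t 7.75 pos [ 0.5893 -0.255   0.0883] F [ 0.  -0.4  0.7] op 0.0867
  head -177.2 turn [ 0.12 -0.28 -0.11] shift cm [1.33 0.07 0.24]
```

>>> servo_tool:
  deltas:
    - [[0,-0.2,0],[0.6,0,0.2],8.7]
    - [[0,-0.3,0],[1,0,0.2],8.7]
    - [[0,-0.3,0],[1.2,0,0.2],8.7]
    - [[0,-0.3,0],[1.2,0,0.2],8.7]

```text
clock: 8.15
tool_pos: [0.5873, -0.2551, 0.0761]
orientation: [75.4, 89.9, -101.8]
force: [0.0, -0.1, 0.1]
opening: 0.087
```

>>> servo_tool:
  deltas:
    - [[0,0,0],[0,0,0],5.5]
    - [[0,0,0],[0,0,0],4]
    - [[0,0,0],[0,0,0],3.5]
    - [[0,0,0],[0,0,0],3.5]
    - [[0,0,0],[0,0,0],3.5]

```text
clock: 8.65
tool_pos: [0.5873, -0.2551, 0.0762]
orientation: [77.7, 89.9, -99.5]
force: [1.0, -0.4, -0.4]
opening: 0.0526
```

>>> servo_tool:
  deltas:
    - [[0,0,0],[0,0,0],3.5]
    - [[0,0,0],[0,0,0],3.5]

```text
clock: 8.85
tool_pos: [0.5874, -0.2551, 0.0762]
orientation: [84.0, 89.9, -93.2]
force: [0.2, -0.3, -0.7]
opening: 0.05
```

```bash
python3 - <<'E'
from h import *
y=np.array([-.0704,.9975])
P=ctrl.get_obs()['tool_pos']; to([*(P[:2]+.12*y),P[2]],184)
E
```

```text
t 8.85 pos [ 0.5874 -0.2551  0.0762] F [ 0.2 -0.3 -0.7] op 0.05
  head -177.2 turn [-1.19  0.01 -0.11] shift cm [ -0.02 -12.     0.26]
```

Gripped at 50 mm opening, which is the plank width. Sliding along the stand's y.

>>> servo_tool:
  deltas:
    - [[0,0,0],[0,-1,0.02],3.5]
    - [[-0.3,0,0],[0,-2.5,0.06],3.5]
    - [[-0.6,0,0],[0,-4.5,0.1],3.5]
    - [[-0.9,0,0],[0,-6.5,0.14],3.5]
    - [[-1.2,0,0],[0,-8,0.17],3.5]

```text
clock: 9.35
tool_pos: [0.5814, -0.1734, 0.0762]
orientation: [83.3, 89.9, -92.6]
force: [0.0, -0.5, -0.6]
opening: 0.0497
```

```bash
python3 - <<'E'
from h import *
y=np.array([-.0704,.9975]); P0=np.array([.5874,-.2551])
to([*(P0+.23*y),.0762],184)
s=snap('top','t8')
h=cv2.cvtColor(s['image'],cv2.COLOR_RGB2HSV).astype(int)
cv2.imwrite('pics/c6.png',np.hstack([cv2.resize(s['image'][110:230,230:430,::-1],(500,300),interpolation=2)]))
a=snap('scene','s8');cv2.imwrite('pics/c6.png',np.hstack([cv2.resize(s['image'][120:220,230:430,::-1],(400,200),interpolation=2),cv2.resize(a['image'][130:230,200:400,::-1],(400,200),interpolation=2)]))
E
```

```text
t 9.35 pos [ 0.5814 -0.1734  0.0762] F [ 0.  -0.5 -0.6] op 0.0497
  head -175.9 turn [ 0.08  0.01 -0.1 ] shift cm [ -0.02 -14.81  -0.03]
```

View pics/c6.png

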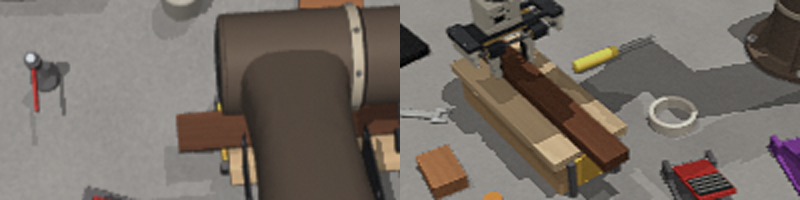

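The plank is flat and held, and its end is out past the edge at (177,130) in the top crop, with the pedal up. Continuing.

>>> servo_tool:
  deltas:
    - [[0,0,0],[0,-2,0],3.5]
    - [[0,0,0],[0,-5,0],3.5]
    - [[0,0,0],[0,-8,0],3.5]
    - [[0,0,0],[0,-11,0],3.5]
    - [[0,0,0],[0,-13,0],3.5]

```text
clock: 9.95
tool_pos: [0.5719, -0.0416, 0.0762]
orientation: [84.1, 89.9, -91.7]
force: [0.4, -1.7, -0.3]
opening: 0.0498
```

>>> servo_tool:
  deltas:
    - [[0,0,0],[0,-1,0],3.5]
    - [[0,0,0],[0,-1.7,0],3.5]
    - [[0,0,0],[0,-1.7,0],3.5]

```text
clock: 10.25
tool_pos: [0.5707, -0.0241, 0.0762]
orientation: [92.8, 89.9, -82.9]
force: [-1.1, 1.6, 1.4]
opening: 0.0496
```

```bash
cat > m.py <<'E'
from h import *
import sys
n=sys.argv[1]
ev=np.array([.5658,.0690]);y=np.array([-.0704,.9975]);x=np.array([.9975,.0704])
t=snap('top','t'+n);a=snap('scene','s'+n)
to([0,0,0],184)
for s,nm in((t,'top'),(a,'scene')):
    cut={'top':(235,130,335,230),'scene':(250,200,350,300)}[nm]
    h=cv2.cvtColor(s['image'],cv2.COLOR_RGB2HSV).astype(int)
    # brightness/saturation along plank centre line and edges at top face
    for dx in (-.015,0,.01,.018):
        zs=np.arange(.15,.32,.001);P=proj(s,[[*(ev+k*y+dx*x),.114] for k in zs])
        m=[k for k,(u,v) in zip(zs,P) if (lambda c:c[1]>80 and c[0]<20 and c[2]<150)(h[int(round(v)),int(round(u))])]
        print(nm,dx,'end k',max(m,default=0),len(m))
c=lambda s,X,Y:cv2.resize(s['image'][Y:Y+90,X:X+90,::-1],(400,400),interpolation=2)
cv2.imwrite(f'pics/c{n}.png',np.hstack([c(t,225,130),c(a,270,210)]))
E
python3 m.py 9
```

```text
t 10.35 pos [ 0.5708 -0.0248  0.0762] F [-0.9  1.3  0.4] op 0.0497
  head -175.8 turn [ 0.19 -0.   -0.06] shift cm [ 7.61 -6.65 56.75]
top -0.015 end k 0.21400000000000005 8
top 0 end k 0.21300000000000005 2
top 0.01 end k 0 0
top 0.018 end k 0 0
scene -0.015 end k 0.22200000000000006 73
scene 0 end k 0.22500000000000006 76
scene 0.01 end k 0.22600000000000006 77
scene 0.018 end k 0.22400000000000006 75
```

View pics/c9.png

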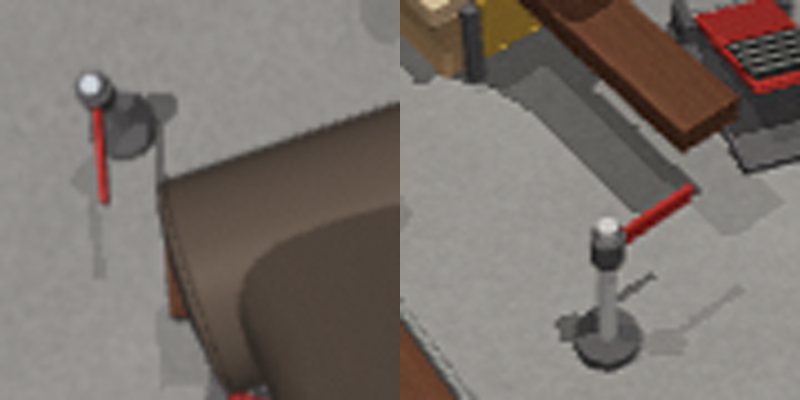

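```bash
cat > k.py <<'E'
from h import *
ev=np.array([.5658,.0690]);y=np.array([-.0704,.9975]);x=np.array([.9975,.0704])
def kx(s,u,v,z): p=atz(s,u,v,z)[:2]-ev; return np.round([p@x*1e3,p@y*1e3],1)
E
python3 - <<'E'
from k import *
t=load('t9');a=load('s9');q=lambda X,Y,x,y:(X+(x+.5)/4.444-.5,Y+(y+.5)/4.444-.5)
S=lambda x,y,z:kx(a,*q(270,210,x-400,y),z);T=lambda x,y,z:kx(t,*q(225,130,x,y),z)
print('scene end',S(683,133,.114),S(738,100,.114),'bottom',S(686,150,.09),S(738,118,.09),'tip',S(692,188,.104))
print('top end',T(168,290,.114),T(170,315,.114),'tip',T(104,203,.104),T(97,105,.104))
for dx in(-.02,-.015,-.01,-.005):
    row=[]
    P=proj(t,[[*(ev+k*y+dx*x),.114] for k in np.arange(.19,.24,.0025)])
    print(dx,[tuple(t['image'][int(round(v)),int(round(u))]) [0::2] for u,v in P])
# pointer profile along y (top), a row of red pixels subpixel centroid
h=t['image'].astype(float); red=np.clip(h[...,0]-h[...,1]-30,0,None)
for v in range(156,175,3): 
    r=red[v,240:256]; 
    if r.sum()>0: u=240+(r*np.arange(16)).sum()/r.sum(); print('ptr',v,u.round(2),kx(t,u,v,.104))
E
```

```text
scene end [ 25.4 214.3] [-21.5 215.8] bottom [ 19.6 211.9] [-25.9 213. ] tip [ 45.  246.2]
top end [-10.5 214.8] [-25.5 214.8] tip [ 47.4 250.4] [107.7 250. ]
-0.02 [(np.uint8(99), np.uint8(74)), (np.uint8(100), np.uint8(76)), (np.uint8(94), np.uint8(70)), (np.uint8(81), np.uint8(60)), (np.uint8(92), np.uint8(69)), (np.uint8(67), np.uint8(54)), (np.uint8(58), np.uint8(40)), (np.uint8(92), np.uint8(45)), (np.uint8(95), np.uint8(44)), (np.uint8(95), np.uint8(44)), (np.uint8(104), np.uint8(61)), (np.uint8(131), np.uint8(124)), (np.uint8(135), np.uint8(130)), (np.uint8(147), np.uint8(140)), (np.uint8(148), np.uint8(142)), (np.uint8(147), np.uint8(142)), (np.uint8(149), np.uint8(143)), (np.uint8(150), np.uint8(144)), (np.uint8(149), np.uint8(142)), (np.uint8(149), np.uint8(143))]
-0.015 [(np.uint8(104), np.uint8(79)), (np.uint8(104), np.uint8(79)), (np.uint8(105), np.uint8(79)), (np.uint8(94), np.uint8(71)), (np.uint8(83), np.uint8(63)), (np.uint8(87), np.uint8(66)), (np.uint8(57), np.uint8(47)), (np.uint8(79), np.uint8(48)), (np.uint8(94), np.uint8(44)), (np.uint8(99), np.uint8(57)), (np
[... 1080 characters left out ...]
(np.uint8(102), np.uint8(77)), (np.uint8(90), np.uint8(68)), (np.uint8(95), np.uint8(71)), (np.uint8(58), np.uint8(48)), (np.uint8(73), np.uint8(41)), (np.uint8(95), np.uint8(51)), (np.uint8(107), np.uint8(94)), (np.uint8(146), np.uint8(140)), (np.uint8(148), np.uint8(143)), (np.uint8(149), np.uint8(143)), (np.uint8(151), np.uint8(144)), (np.uint8(149), np.uint8(143)), (np.uint8(149), np.uint8(143)), (np.uint8(149), np.uint8(144)), (np.uint8(148), np.uint8(143)), (np.uint8(146), np.uint8(140))]
ptr 156 246.37 [100.2 250.8]
ptr 159 246.52 [ 92. 251.]
ptr 162 246.81 [ 83.8 250.8]
ptr 165 247.08 [ 75.5 250.7]
ptr 168 247.35 [ 67.3 250.6]
ptr 171 247.46 [ 59.1 251. ]
ptr 174 247.69 [ 50.9 251. ]
```

>>> servo_tool:
  deltas:
    - [[0,0,0],[0,-0.8,0],3.5]
    - [[0,0,0],[0,-2,0],3.5]
    - [[0,0,0],[0,-3,0],3.5]
    - [[0,0,0],[0,-3.3,0],3.5]
    - [[0,0,0],[0,-3.3,0],3.5]

```text
clock: 10.85
tool_pos: [0.5684, 0.0092, 0.0762]
orientation: [129.4, 90.0, -46.3]
force: [-0.8, 2.0, 2.6]
opening: 0.0498
```

```bash
python3 m.py 10; python3 - <<'E'
from h import *
t=load('t10');a=load('s10')
c=lambda s,X,Y:cv2.resize(s['image'][Y:Y+50,X:X+50,::-1],(400,400),interpolation=2)
cv2.imwrite('pics/c10.png',np.hstack([c(t,230,155),c(a,310,225)]))
E
```

```text
t 10.95 pos [0.5685 0.0088 0.0762] F [0.2 2.8 1.6] op 0.0499
  head -175.8 turn [ 0.22 -0.03 -0.02] shift cm [ 7.59 -3.31 56.77]
top -0.015 end k 0 0
top 0 end k 0 0
top 0.01 end k 0 0
top 0.018 end k 0 0
scene -0.015 end k 0.2560000000000001 107
scene 0 end k 0.2580000000000001 109
scene 0.01 end k 0.2590000000000001 110
scene 0.018 end k 0.2580000000000001 109
```

View pics/c10.png

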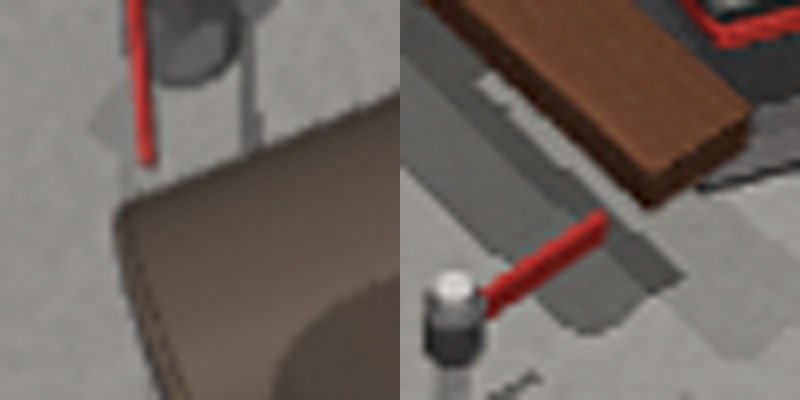

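```bash
python3 - <<'E'
from k import *
a=load('s10');S=lambda x,y,z:kx(a,310+(x-400+.5)/8-.5,225+(y+.5)/8-.5,z)
print('end top',S(650,175,.114),S(750,110,.114),'bot',S(652,207,.09),S(750,142,.09))
h=a['image'].astype(float); red=np.clip(h[...,0]-np.maximum(h[...,1],h[...,2])-40,0,None)
for u in range(322,337,2):
    r=red[246:268,u]; v=246+(r*np.arange(22)).sum()/max(r.sum(),1); print('ptr',u,v.round(2),kx(a,u,v,.102))
# plank end pixel prediction when level, edge mid position via luminance gradient along centre line
g=cv2.cvtColor(a['image'],cv2.COLOR_RGB2GRAY).astype(np.float32)
for dx in(-.015,-.005,.005,.015):
    ks=np.arange(.235,.262,.001);P=proj(a,[[*(ev+k*y+dx*x),.114] for k in ks]).astype(np.float32)
    print(dx,cv2.remap(g,P[:,0],P[:,1],cv2.INTER_LINEAR).ravel().round().astype(int))
E
```

```text
end top [ 25.5 247. ] [-22.7 247.4] bot [ 21.  244.7] [-27.4 244.9]
ptr 322 260.62 [ 92.7 244.7]
ptr 324 259.55 [ 86.1 245.4]
ptr 326 258.15 [ 78.6 245.2]
ptr 328 256.59 [ 70.8 244.6]
ptr 330 255.43 [ 63.8 245. ]
ptr 332 254.1 [ 56.3 245. ]
ptr 334 252.78 [ 48.9 245.1]
ptr 336 246.0 [ 28.3 230.2]
-0.015 [73 73 73 73 73 73 73 73 73 75 74 70 63 52 40 31 34 37 41 45 53 64 76 89
 98 97 97 96]
-0.005 [73 73 72 72 72 72 72 73 73 74 76 76 68 58 47 39 37 37 37 36 36 36 38 44
 54 68 80 88]
0.005 [73 73 74 74 73 73 74 74 75 75 74 74 70 59 48 41 38 37 37 36 36 35 35 42
 53 68 82 91]
0.015 [75 74 74 73 73 74 74 74 74 75 74 68 58 44 29 32 34 36 37 38 38 40 42 47
 54 54 47 38]
```

Both cameras bracket the mark: scene puts the end about 1.3 mm ahead and top about 2.2 mm behind, so I won't adjust it. I'll press lightly down to be sure of contact with the stand.

>>> servo_tool:
  deltas:
    - [[0,0,0],[0.1,0,0],3.5]
    - [[0,0,0],[0.15,0,0],3.5]
    - [[0,0,0],[0.15,0,0],3.5]
    - [[0,0,0],[0.15,0,0],3.5]
    - [[0,0,0],[0.15,0,0],3.5]

```text
clock: 11.45
tool_pos: [0.5686, 0.0088, 0.0762]
orientation: [166.4, 89.9, -9.4]
force: [-5.7, 2.3, 13.5]
opening: 0.0496
```

```bash
python3 st.py s11; python3 - <<'E'
from k import *
a=load('s11');g=cv2.cvtColor(a['image'],cv2.COLOR_RGB2GRAY).astype(np.float32)
for dx in(-.005,.005):
    ks=np.arange(.235,.262,.001);P=proj(a,[[*(ev+k*y+dx*x),.114] for k in ks]).astype(np.float32)
    print(dx,cv2.remap(g,P[:,0],P[:,1],cv2.INTER_LINEAR).ravel().round().astype(int))
o=ctrl.get_obs();print(o['tool_pos'],o['force'],o['qvel'].round(2))
E
```

```text
stop travel 0.125
stop travel 0.054999999999999966
red px 250 210 257
t 11.5 pos [0.5686 0.0088 0.0761] F [-5.6  2.3 15.2] op 0.0492
  head -175.8 turn [ 1.23 -0.07 -0.01] shift cm [  4.59 -23.86  10.43]
-0.005 [71 70 70 70 70 71 72 73 74 75 74 74 66 58 49 43 41 40 39 37 35 36 39 46
 56 70 81 89]
0.005 [74 73 73 73 73 73 74 74 74 74 73 72 67 56 47 41 38 38 37 36 36 39 42 50
 60 72 84 91]
[0.56856289 0.00877929 0.07613923] [-5.58229123  2.34081877 15.15434221] [ 0.03 -0.11 -0.01  0.03 -0.11  0.04]
```

```bash
python3 -c "
from plant import ctrl
print(ctrl.close_job())"
```

```text
the job is handed in; nothing more can be done
None
```

I pressed the red pedal to its stop and slid the plank along the stand until its end was level with the pointer. The job is handed in at about 11.5 s with the plank still held. No verdict was reported.

- **Pedal and stop:** The press force jumped to 15–16 N at the pedal's stop. The images showed the yellow stop dropping about 32–36 mm and staying down after the pedal sprang back up.
- **Plank position:** The scene camera puts the plank end about 1.3 mm past the pointer. The top camera puts it about 2.2 mm short, using the pointer seen there and a plank end worked out from arm travel because the arm hid it. The two disagree by about 3.5 mm, but both are inside the 6 mm limit.
- **Final hold:** The plank was gripped at its 50 mm width and still, pressed onto the stand with about 14 N. It looked flat and straight. I did not see it touch the gauge or anything else move, but I did no separate check of the other objects.
- **Could not confirm at the end:** The plank hid the yellow stop in the last picture, so that stop reading was meaningless.
- **Disagreed with the description:** The fingertips touched things about 19 mm above the reported tool point. I set the pressing and gripping depths by force and images instead.

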